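Wind a printer ribbon home and take the cassette off the winder

TASK

The cassette on the hand winder holds a used printer ribbon: turn the crank clockwise (seen from above) against its steady drag until the ribbon's end comes off its core and the crank suddenly goes light, and stop there, within half a turn, so that the loose end is not dragged inside. Then lift the cassette straight off the winder's two spindles, without forcing it, and lay it flat, grip side up, in the open tray. Leave the other things on the worktop where they are.

Things in the scene. Friction and masses are not known exactly. Their poses are not given: they have to be found in the camera images.
- winder: hand winder fixed to the worktop: a low grey metal case 130 (its x) x 272 (its y) x 46 mm high. Origin at the centre of its underside, z up. The crank stands on its -y half, the cassette lies on its +y half (cassette centre at x 0, y +68 mm, underside on the deck at z 46 mm).
- crank_axis (a point): point on the crank's vertical axis (winder x 0, y -72 mm), 90 mm above the worktop, at the height of crank_knob. The flat crank arm reaches 42 mm out from the axis, its top is 66 mm above the worktop.
- crank_knob (a point): grip point on the crank's upright black knob: round, 20 mm in diameter, 36 mm tall (68 to 104 mm above the worktop; this point at 90 mm). Its centre runs round crank_axis on a circle of radius 42 mm. It spins freely on its pin: hold it with the fingers pointing down, fingertips no lower than 70 mm, and go round without turning the wrist.
- crank: the crank; origin on its axis, z up; the knob lies 42 mm along its -x. Wound clockwise from above. First up to 0.3 turn of slack (light), then a steady drag of 6 to 9 N along the circle at the knob; a gripper that stops still feels 2.5 to 7 N of it. When the ribbon's end comes off it drops within 0.1 turn to under 2 N. That comes 1.1 to 3.2 turns from the start and cannot be seen.
- cassette: the ribbon cassette on the winder: flat grey plastic box 66 (its x) x 102 (its y) x 20 mm, 0.1 to 0.2 kg. Finger grip on top: 12 mm thick (along x), 46 mm long (along y), centred, from 20 to 41 mm above the underside. Origin at the centre of the underside, z up. Two sockets below, 10 mm deep, sit loosely (1.3 mm all round) on the winder's spindles, 8.5 mm tall: 12 mm straight up and it is free.
- tray: empty open moulded tray, 135 (its x) x 194 (its y) x 54 mm, fixed on the worktop to the right of the winder. Origin at the centre of its underside, z up; inner floor 110 x 170 mm at 3 mm height, walls up to 52 mm.
- spare_cassette: another cassette of the same kind, lying on the worktop at the back, not part of the job: leave it alone. Origin at the centre of its underside.
- stapler: desk stapler 34 x 125 x 46 mm, a bystander. Origin at the centre of its underside.
- glue_stick: glue stick 26 mm in diameter, standing 88 mm tall, a bystander. Origin at the centre of its underside.
- marker: marker pen 18 x 132 x 18 mm lying on its side, a bystander behind the winder. Origin at the centre of its underside.

How it is judged:
By the outcome, as a careful person would: the job done as asked, in the order asked, and still so for the second after the job is handed in, with the robot touching nothing.
It also fails if it takes over 72 s, if anything falls off the work surface, if the arm or the gripper's body presses on something with over 40 N, if the wrist force passes 120 N, or if a joint passes its speed limit or range.

ROBOT

A 6-joint arm with a two-finger parallel gripper is mounted at the origin on a cart in front of the work surface, level with it; the furniture and walls round the work are solid. World frame = base frame: x ahead of the robot, y to its left, z up, the work surface at z = 0. Lengths are in mm, angles in rad, forces in N, time in s.
With the tool pointing down it reaches from about 275 to 1000 mm from the base axis. Payload 8.4 kg.
Tool frame: the origin (TCP) lies at the very end of the fingers, on their centre line; the grasp point (between the pads) lies 19 mm behind it; z points along the fingers, y is the line along which they close (so a half turn about z gives the same grasp; the last joint's range is limited). The gripper opens to 85 mm and grips with 20 to 120 N. Pads are 22 mm wide; open, the fingers measure 114 mm over their backs; the gripper's body (76 mm by 85 mm) begins 54 mm behind the grasp point. The pads swing forward as they close: fully open they stand 13 mm farther back than shut.
Start: joints at [1.292, 0.353, 1.633, -0, 1.155, -0.002], TCP at [170.798, 601.212, 231.281] pointing down, gripper open.
Joint ranges: [-2.63, 2.63], [-0.92, 2.1], [0.06, 2.66], [-1.3, 4.44], [0, 2.69], [-3.02, 3.02]. Speed limits (rad/s): [2.22, 2.22, 2.79, 3.14, 3.14, 3.14].

INTERFACE

Orientations are given as [roll, pitch, yaw] about the fixed x, y, z axes, in that order (R = Rz(yaw) Ry(pitch) Rx(roll)).
In Python, from rig import sensors, grab_frame, camera_params, order gives the robot as it stands. The module is installed in compiled form; this text tells all that it offers.
- The arm moves only by the tool move_arm, never from a script. Its argument "motion" is a list of rows, each a list of 7 numbers: the turn, a rotation vector about the tool's x, y, z in rad, then the shift along the tool's x, y, z in m, then the finger opening in m, from 0 to 0.0854. A call has 1 to 8 rows; each row is the pose to reach, as a shift and turn from the pose commanded when the call began, along the tool's axes at that moment; what a row does not reach only later rows make up. A row lasts 1/8 s, in which the tool goes at most 62.5 mm and 10.7 degrees, less where a joint would pass 70% of its speed; a pose out of reach is approached as far as the arm can. A call with a gripper value outside its range is refused whole. The fingers move at their own pace and stop on an object; "grip_force" is the grip in N (left out, the last holds). Time passes only in rows, so rows that repeat a pose let the fingers close. It gives the time, the measured TCP pose, the force, the opening and the grip force at its end, in the units of the state.
- sensors.sense(): the state, without advancing time (a new reading comes with each control period).
- grab_frame(name): name is "scene" or "top" or "wrist"; returns (picture, depth): 400x640x3 uint8, red, green, blue; 400x640 float32, mm along the optical axis (not along the pixel's ray), 0 where there is no reading.
- camera_params(name): a dict with "camera_matrix" (3x3 intrinsics, pixels), "world_from_camera" (4x4, takes a point from camera to world coordinates). Camera axes: x right, y down, z forward; pixel columns grow to the right and rows downward; lengths in mm; the calibration is good to about 2 mm. The wrist camera is an equidistant fisheye: a pixel r from the principal point sees the ray r / f radians off the axis. A picture is of the moment at which its call begins: read the wrist's pose just before it. camera_params takes no time and is no camera call; for the wrist camera it gives the pose at the moment of the call.
- order.sign_off(): hands the job in; it is judged then, once.
The state is a dict: "clock": time; "qpos": joint angles; "qvel": joint speeds; "joint_efforts": joint torques, N m; "eef_pos": TCP position; "tcp_rot": TCP orientation; "contact_force": force on the tool from outside, world axes, zero at the start; "wrist_torque": the same for the moment, N m; "opening": opening from 0.0 (shut) to 1.0 (fully open); "grasp_force": force on a finger pad.
Only numpy, scipy, OpenCV 4.12 (cv2) and the standard library are available. Lean on these libraries where they do the work, as an engineer would, in place of code of your own. Each camera call takes 0.05 s, during which the arm holds its last target. There are 200 camera calls.

## Working session

There is one attempt and no reset: what is moved stays moved. The work goes in short steps, Python scripts to look and compute and a tool call to move; the robot and the scene stay as the last step left them, time stands still between calls to the robot, and variables do not carry over. Pictures are saved under pics/ and viewed, at most 10 in all, crops included, and the job is handed in when it is done.

Besides the shell and the picture viewer there is one more tool, called after "Request:" as a command line: name --pt "numbers of a row" for each row, then --argument value for the rest. move_arm: Moves the arm, as the interface text tells. Its arguments: {"type":"object","properties":{"motion":{"type":"array","items":{"type":"array","items":{"type":"number"}}},"grip_force":{"type":"number"}},"required":["motion"]}

```bash
mkdir -p pics; cat > h.py <<'E'
import numpy as np, cv2
from rig import sensors, grab_frame, camera_params, order
def save(img,n): cv2.imwrite(f'pics/{n}.png',img[:,:,::-1])
def cloud(name):
    p,d=grab_frame(name); c=camera_params(name); K=c['camera_matrix'];T=c['world_from_camera']
    v,u=np.mgrid[:400,:640]
    P=np.stack([(u-K[0,2])/K[0,0]*d,(v-K[1,2])/K[1,1]*d,d],-1)@T[:3,:3].T+T[:3,3]
    P[d==0]=np.nan
    return p,d,P
E
python3 - <<'E'
from h import *
p,d,P=cloud('top'); save(p,'top0'); np.savez('top0.npz',p=p,P=P)
p2,d2,P2=cloud('scene'); save(p2,'scene0'); np.savez('scene0.npz',p=p2,P=P2)
s=sensors.sense(); print({k:np.round(v,3) for k,v in s.items()})
for n in('top','scene'): print(np.round(camera_params(n)['world_from_camera'],3),camera_params(n)['camera_matrix'])
E
```

```text
{'clock': np.float64(0.1), 'qpos': array([ 1.292,  0.354,  1.634,  0.   ,  1.155, -0.002]), 'qvel': array([-0.   , -0.003, -0.003,  0.   , -0.   , -0.   ]), 'joint_efforts': array([ 1.0000e-03, -6.0636e+01, -3.4282e+01,  0.0000e+00,  4.0000e-03,
       -0.0000e+00]), 'eef_pos': array([170.681, 600.804, 230.64 ]), 'tcp_rot': array([-3.14 , -0.   ,  2.865]), 'contact_force': array([ 1.065, -0.839, -0.172]), 'wrist_torque': array([ 0.   ,  0.014, -0.015]), 'grasp_force': np.float64(0.0), 'opening': np.float64(0.999)}
[[-2.800000e-02 -9.970000e-01  7.800000e-02  5.419090e+02]
 [-1.000000e+00  2.800000e-02  1.000000e-03 -4.497800e+01]
 [-4.000000e-03 -7.800000e-02 -9.970000e-01  1.000868e+03]
 [ 0.000000e+00  0.000000e+00  0.000000e+00  1.000000e+00]] [[400.0227383    0.         321.44794519]
 [  0.         400.0227383  194.77357244]
 [  0.           0.           1.        ]]
[[ 8.16000e-01 -2.34000e-01  5.28000e-01  9.32770e+01]
 [-5.78000e-01 -3.11000e-01  7.55000e-01 -7.42889e+02]
 [-1.30000e-02 -9.21000e-01 -3.89000e-01  4.66732e+02]
 [ 0.00000e+00  0.00000e+00  0.00000e+00  1.00000e+00]] [[361.70330962   0.         323.51436287]
 [  0.         361.70330962 200.77283358]
 [  0.           0.           1.        ]]
```

View pics/top0.png

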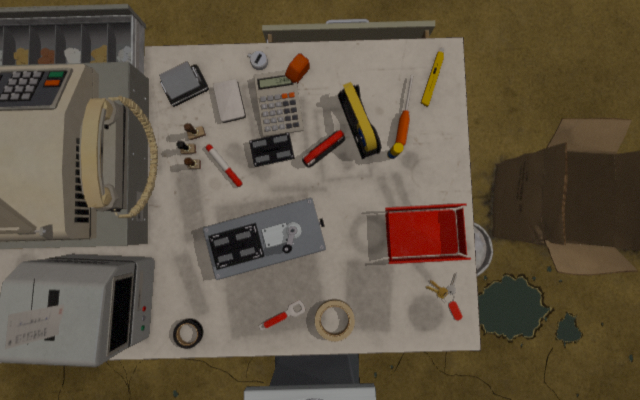

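View pics/scene0.png

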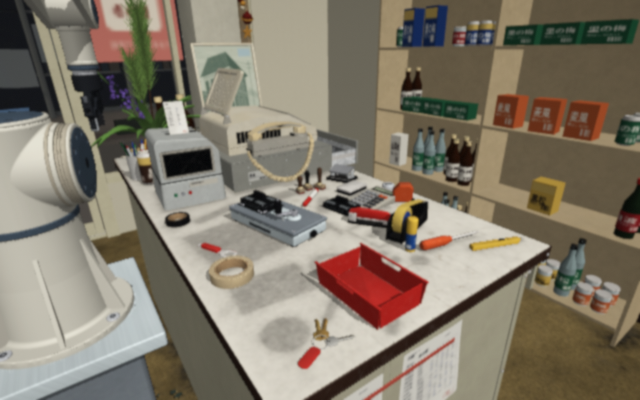

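The top view shows the winder at about (265,238), with the cassette at (235,247), the black knob near (288,249) and the red tray at (427,234). The spare cassette is at (272,150). The scene view agrees.

```bash
python3 - <<'E'
from h import *
z=np.load('top0.npz');p=z['p'];P=z['P'];Z=P[...,2]
save(cv2.resize(p[190:285,195:335],None,fx=5,fy=5,interpolation=cv2.INTER_CUBIC),'crop0')
v,u=np.mgrid[:400,:640]
roi=(u>198)&(u<332)&(v>190)&(v<285)
def rect(m,n):
    q=P[m][:,:2].astype(np.float32); r=cv2.minAreaRect(q); print(n,m.sum(),np.round(r[0],1),np.round(r[1],1),round(r[2],1),'z',np.nanmedian(Z[m]).round(1),'mean',q.mean(0).round(1))
def big(m):
    n,l,s,c=cv2.connectedComponentsWithStats(m.astype(np.uint8)); return l==1+np.argmax(s[1:,4])
rect(big(roi&(Z>30)),'winder all')
rect(big(roi&(Z>40)&(Z<51)),'deck')
rect(big(roi&(u<265)&(Z>57)),'cassette')
rect(big(roi&(u<265)&(Z>57)&(Z<72)),'cassette top')
rect(big(roi&(u<265)&(Z>80)),'grip')
rect(big(roi&(u>265)&(Z>90)),'knob')
rect(big(roi&(u>265)&(Z>57)&(Z<75)),'arm')
t=(u>380)&(u<470)&(v>195)&(v<270)
red=(p[...,0]>120)&(p[...,1]<60)&(p[...,2]<60)
rect(big(red&t),'tray'); rect(big(t&(Z<12)&red),'floor');rect(big(t&(Z>42)),'rim')
np.set_printoptions(linewidth=250)
print(np.round(Z[222:262:1,275:306]).astype(int))
E
```

```text
winder all 6220 [517.8  96.9] [130.7 272.5] 13.8 z 47.0 mean [517.9  95.2]
deck 4438 [518.2  96.6] [130.  271.8] 13.8 z 46.0 mean [522.1  81.3]
cassette 1262 [501.7 162.8] [ 66.3 103.3] 13.7 z 66.2 mean [502.  161.3]
cassette top 1145 [501.7 162.8] [ 66.3 103.3] 13.7 z 66.0 mean [502.  161.3]
grip 111 [501.9 162.2] [12.8 45.5] 14.2 z 86.8 mean [501.9 161.8]
knob 62 [495.7  38.7] [18.1 17.7] 89.1 z 103.3 mean [495.3  37.8]
arm 122 [522.9  29.1] [19.4 44.4] 80.0 z 67.1 mean [525.2  29.4]
tray 2193 [ 518.6 -269.5] [109.3 134.1] 1.9 z 2.8 mean [nan nan]
floor 2164 [ 518.7 -273.7] [109.5 125.1] 1.7 z 2.7 mean [ 518.5 -272.3]
rim 218 [ 456.  -291.6] [  6.1 188.7] 1.5 z 54.0 mean [ 456.  -290.2]
[[                  44                   44                   46 ...                   46                   47                   46]
 [                  45                   45                   48 ...                   45                   49                   45]
 [                  46                   46                   46 ...                   47 -9223372036854775808                   46]
 ...
 [                  48                   41                   47 ...                   -2                    0                    0]
 [                  47                   47                   45 ...                   -2                    4                    1]
 [                  46                   45                   46 ...                   -1                    0                   -2]]<stdin>:21: RuntimeWarning: invalid value encountered in cast
```

View pics/crop0.png

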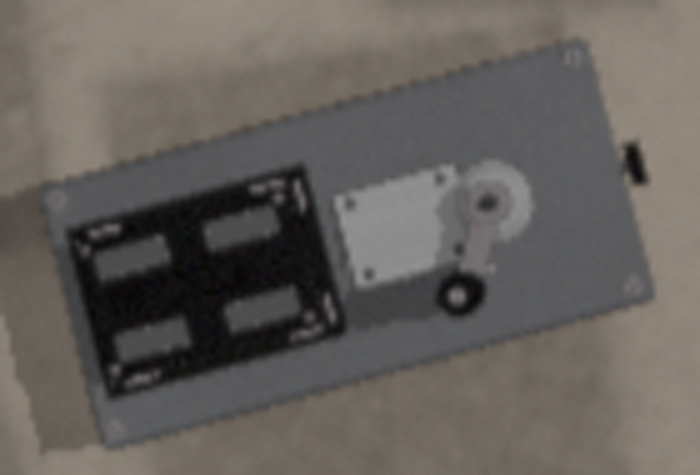

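The crop shows the hub at about (487,203) and the knob at about (460,296), with the cassette on the left. I'll check the tray profile and obstacle heights, then move.

```bash
cat >> h.py <<'E'
from scipy.spatial.transform import Rotation as Ro
def cmd(xyz=None,yaw_close=None,printit=True):
    "tool-frame shift (m) from sensed pose to world xyz; turn about tool z to closing direction (deg)"
    s=sensors.sense(); R=Ro.from_euler('xyz',s['tcp_rot']).as_matrix()
    print('t',round(float(s['clock']),2),'pos',s['eef_pos'].round(1),'rpy',s['tcp_rot'].round(3),'F',s['contact_force'].round(2),'open',round(float(s['opening']),3),'gf',round(float(s['grasp_force']),1))
    if xyz is not None: print('shift',(R.T@(np.array(xyz)-s['eef_pos'])/1000).round(4))
    if yaw_close is not None:
        c=np.degrees(np.arctan2(R[1,1],R[0,1])); d=(c-yaw_close+90)%180-90; print('closing now',c.round(2),'turn z',np.radians(d).round(4))
E
python3 - <<'E'
from h import *
cmd([495.5,38.5,200],13.8)
z=np.load('top0.npz');p=z['p'];P=z['P'];Z=P[...,2]
q=np.load('scene0.npz')['P']
for A in (P,q):
  X=A.reshape(-1,3);X=X[np.isfinite(X[:,0])]
  for x in range(150,750,100):
    print(x,[ (lambda m:int(np.percentile(X[m,2],98)) if m.sum()>5 else -1)((abs(X[:,0]-x)<50)&(abs(X[:,1]-y)<50)) for y in range(650,-450,-100)])
for r in (225,240): print([(int(P[r,c,1]),int(Z[r,c])) for c in range(364,480,3) if np.isfinite(Z[r,c])])
print([(int(P[r,c,0]),int(Z[r,c])) for c in [420] for r in range(196,276,2) if np.isfinite(Z[r,c])])
m=(q[...,2]>48)&(q[...,2]<58)&(abs(q[...,0]-520)<90)&(q[...,1]<-170)&(q[...,1]>-420)
print(cv2.minAreaRect(q[m][:,:2].astype(np.float32)))
E
```

```text
t 0.1 pos [170.7 600.8 230.6] rpy [-3.14  -0.     2.865] F [ 1.07 -0.84 -0.17] open 0.999 gf 0.0
shift [-0.4661 -0.4521  0.0312]
closing now 74.14 turn z 1.0531
150 [-1, -1, -1, -1, -1, 2, 2, 2, 3, -1, -1]
250 [-1, 218, 223, 211, 20, 3, 3, 25, 3, 3, 3]
350 [-1, 225, 313, 221, 19, 3, 10, 26, 24, 3, 6]
450 [3, 219, 300, 215, 65, 82, 102, 47, 3, 55, 54]
550 [148, 303, 332, 154, 66, 86, 69, 48, 3, 54, 54]
650 [-1, 246, 245, 220, 12, 17, 4, 44, 3, 3, 3]
150 [529, 589, 586, -1, -1, 2, 331, 351, 2, -1, -1]
250 [119, 589, 223, 209, 19, 2, 2, 25, 19, 2, 1]
350 [121, 225, 317, 218, 20, 2, 10, 25, 24, 2, 5]
450 [-1, 224, 313, 211, 66, 85, 101, 47, 2, 54, 54]
550 [359, 358, 341, 174, -1, 88, 69, 47, 48, 54, 54]
650 [403, 402, 392, 219, 53, 19, 13, 37, 2, 1, 1]
[(-147, 0), (-154, 0), (-162, -1), (-169, 1), (-177, 0), (-184, 1), (-192, -2), (-200, -2), (-200, 42), (-214, 4), (-221, 2), (-229, 1), (-236, 1), (-244, 2), (-251, 3), (-259, 0), (-266, 1), (-274, 2), (-281, 1), (-289, 1), (-296, 1), (-303, 2), (-310, 4), (-318, 2), (-326, 1), (-333, 2), (-341, 2), (-348, 3), (-354, 5), (-363, 3), (-372,
[... 355 characters left out ...]
), (-316, 3), (-323, 6), (-331, 1), (-338, 5), (-346, 1), (-354, 0), (-360, 3), (-368, 4), (-376, 2), (-379, 15), (-379, 37), (-399, -1), (-406, 0), (-412, 3), (-663, -642), (-673, -635)]
[(610, 0), (605, 1), (600, 0), (595, 0), (590, 2), (583, 54), (579, 25), (575, -1), (570, 3), (565, 2), (560, 2), (555, -1), (550, 2), (545, 0), (540, 2), (535, 3), (530, 1), (525, 5), (520, 3), (515, 2), (511, 2), (506, 4), (501, 3), (496, 4), (491, 1), (486, 2), (481, 2), (476, 3), (471, 0), (466, 4), (461, -1), (458, 24), (456, 55), (446, -1), (442, 0), (437, 0), (432, 0), (427, -1), (422, 2), (417, 0)]
((517.0523681640625, -290.6781005859375), (134.6516876220703, 194.21873474121094), 1.6493510007858276)
```

Request:
move_arm --pt "0 0 0.05 0 0 -0.055 0.06" --pt "0 0 0.1 0 0 -0.11 0.05" --pt "0 0 0.2 0 0 -0.165 0.045" --pt "0 0 0.3 0 0 -0.19 0.045" --pt "0 0 0.4 -0.039 -0.038 -0.19 0.045" --pt "0 0 0.5 -0.078 -0.075 -0.19 0.045" --pt "0 0 0.6 -0.117 -0.113 -0.19 0.045" --pt "0 0 0.7 -0.155 -0.15 -0.19 0.045"

```text
clock: 1.1
eef_pos: [279.4, 412.9, 421.0]
tcp_rot: [-3.141, 0.0, 2.162]
contact_force: [1.0, 0.8, 0.2]
opening: 0.524
grasp_force: 0.0
```

```bash
python3 -c "
from h import *
cmd([495.5,38.5,240],13.8)"
```

```text
t 1.1 pos [279.4 412.9 421. ] rpy [-3.141  0.     2.162] F [1.03 0.78 0.22] open 0.524 gf 0.0
shift [-0.4312 -0.0291  0.1811]
closing now 33.86 turn z 0.3502
```

Request:
move_arm --pt "0 0 0.05 -0.054 -0.004 0 0.045" --pt "0 0 0.1 -0.108 -0.008 0 0.045" --pt "0 0 0.15 -0.162 -0.011 0 0.045" --pt "0 0 0.2 -0.216 -0.015 0.03 0.045" --pt "0 0 0.25 -0.27 -0.019 0.06 0.045" --pt "0 0 0.3 -0.324 -0.022 0.09 0.045" --pt "0 0 0.35 -0.378 -0.026 0.12 0.045" --pt "0 0 0.35 -0.431 -0.029 0.15 0.045"

```text
clock: 2.1
eef_pos: [496.6, 39.4, 270.3]
tcp_rot: [3.141, -0.0, 1.814]
contact_force: [0.7, 1.0, 0.9]
opening: 0.526
grasp_force: 0.0
```

```bash
python3 - <<'E'
from h import *
cmd([495.5,38.5,75],13.8)
c=camera_params('wrist'); p,d=grab_frame('wrist'); save(p,'wr0'); np.savez('wr0.npz',p=p,d=d,**c)
E
```

```text
t 2.1 pos [496.6  39.4 270.3] rpy [ 3.141 -0.     1.814] F [0.74 1.01 0.94] open 0.526 gf 0.0
shift [-0.0006 -0.0013  0.1953]
closing now 13.92 turn z 0.0021
```

View pics/wr0.png

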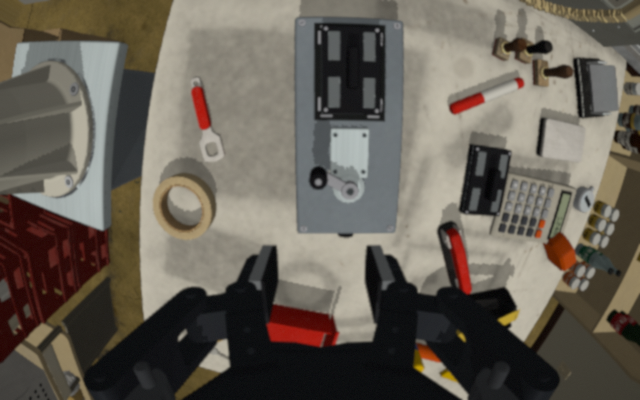

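The wrist view shows the knob at (319,178), centred between the fingers, with the path down clear. Next I descend and grip.

Request:
move_arm --pt "0 0 0 0 -0.001 0.05 0.045" --pt "0 0 0 0 -0.001 0.1 0.045" --pt "0 0 0 0 -0.001 0.15 0.045" --pt "0 0 0 0 -0.001 0.18 0.045" --pt "0 0 0 0 -0.001 0.194 0.045" --pt "0 0 0 0 -0.001 0.194 0.01" --pt "0 0 0 0 -0.001 0.194 0.01" --pt "0 0 0 0 -0.001 0.194 0.01" --grip_force 40

```text
clock: 3.15
eef_pos: [494.9, 41.0, 77.9]
tcp_rot: [3.141, -0.0, 1.815]
contact_force: [-2.1, 0.6, -4.2]
opening: 0.221
grasp_force: 39.8
```

```bash
python3 - <<'E'
from h import *
cmd([495.2,38.3,75],13.8)
E
```

```text
t 3.15 pos [494.9  41.   77.9] rpy [ 3.141 -0.     1.815] F [-2.06  0.59 -4.18] open 0.221 gf 39.8
shift [-0.0027 -0.0004  0.0029]
closing now 13.98 turn z 0.0031
```

```bash
python3 - <<'E'
import numpy as np
def t(p0,st):
  a=np.radians(p0); p=a-np.radians(st)*np.arange(1,9)
  print(p0,st,[[round(float(.042*(np.cos(x)-np.cos(a))),4),round(float(.042*(np.sin(a)-np.sin(x))),4)] for x in p])
for p in (60,-30,-120,-210): t(p,11.25)
t(-30,22.5)
E
```

```text
60 11.25 [[0.0067, 0.0048], [0.0123, 0.0108], [0.0167, 0.0178], [0.0196, 0.0255], [0.0209, 0.0336], [0.0206, 0.0419], [0.0188, 0.0499], [0.0154, 0.0574]]
-30 11.25 [[-0.0048, 0.0067], [-0.0108, 0.0123], [-0.0178, 0.0167], [-0.0255, 0.0196], [-0.0336, 0.0209], [-0.0419, 0.0206], [-0.0499, 0.0188], [-0.0574, 0.0154]]
-120 11.25 [[-0.0067, -0.0048], [-0.0123, -0.0108], [-0.0167, -0.0178], [-0.0196, -0.0255], [-0.0209, -0.0336], [-0.0206, -0.0419], [-0.0188, -0.0499], [-0.0154, -0.0574]]
-210 11.25 [[0.0048, -0.0067], [0.0108, -0.0123], [0.0178, -0.0167], [0.0255, -0.0196], [0.0336, -0.0209], [0.0419, -0.0206], [0.0499, -0.0188], [0.0574, -0.0154]]
-30 22.5 [[-0.0108, 0.0123], [-0.0255, 0.0196], [-0.0419, 0.0206], [-0.0574, 0.0154], [-0.0697, 0.0046], [-0.0769, -0.0101], [-0.078, -0.0265], [-0.0727, -0.042]]
```

Request:
move_arm --pt "0 0 0 0.0067 0.0048 0 0.01" --pt "0 0 0 0.0123 0.0108 0 0.01" --pt "0 0 0 0.0167 0.0178 0 0.01" --pt "0 0 0 0.0196 0.0255 0 0.01" --pt "0 0 0 0.0209 0.0336 0 0.01" --pt "0 0 0 0.0206 0.0419 0 0.01" --pt "0 0 0 0.0188 0.0499 0 0.01" --pt "0 0 0 0.0154 0.0574 0 0.01"

```text
clock: 4.15
eef_pos: [544.9, 67.2, 77.6]
tcp_rot: [-3.135, 0.003, 1.816]
contact_force: [-13.7, -19.4, 12.0]
opening: 0.215
grasp_force: 41.7
```

```bash
cat >> h.py <<'E'
def feel(phi):
    s=sensors.sense(); th=np.radians(phi+104); f=s['contact_force']; p=s['eef_pos']
    t=np.array([np.sin(th),-np.cos(th)]); r=np.array([np.cos(th),np.sin(th)])
    print('t',round(float(s['clock']),2),'Ftan',(f[:2]@t).round(2),'Frad',(f[:2]@r).round(2),'F',f.round(1),'pos',p.round(1),'centre',(p[:2]-42*r).round(1),'open',round(float(s['opening']),3),'gf',round(float(s['grasp_force']),1))
E
python3 -c "
from h import *
feel(-30)"
```

```text
t 4.15 Ftan -7.8 Frad -22.4 F [-13.7 -19.4  12. ] pos [544.9  67.2  77.6] centre [533.3  26.8] open 0.215 gf 41.7
```

```bash
python3 - <<'E'
import numpy as np
p=np.array([170.798,601.212,231.281]);y=2.865
for s,dy in (((-155,-150,-190),.7),((-431,-29,150),.35),((0,-1,194),0),((15.4,57.4,0),0)):
    p=p+np.array([np.cos(y)*s[0]+np.sin(y)*s[1],np.sin(y)*s[0]-np.cos(y)*s[1],-s[2]]);y-=dy;print(p.round(1),y)
E
```

```text
[278.9 414.6 421.3] 2.165
[496.2  41.2 271.3] 1.815
[495.2  41.   77.3] 1.815
[547.2  69.8  77.3] 1.815
```

Request:
move_arm --pt "0 0 0 -0.0071 0.0057 0 0.01" --pt "0 0 0 -0.0131 0.0113 0 0.01" --pt "0 0 0 -0.0201 0.0157 0 0.01" --pt "0 0 0 -0.0278 0.0186 0 0.01" --pt "0 0 0 -0.0359 0.0199 0 0.01" --pt "0 0 0 -0.0442 0.0196 0 0.01" --pt "0 0 0 -0.0522 0.0178 0 0.01" --pt "0 0 0 -0.0597 0.0144 0 0.01"

```text
clock: 5.15
eef_pos: [575.3, 16.9, 77.8]
tcp_rot: [-3.141, -0.002, 1.814]
contact_force: [-5.0, 9.2, 1.6]
opening: 0.22
grasp_force: 40.4
```

```bash
python3 -c "
from h import *
feel(-120)"
```

```text
t 5.15 Ftan -7.46 Frad -7.32 F [-5.   9.2  1.6] pos [575.3  16.9  77.8] centre [534.9  28.5] open 0.22 gf 40.4
```

Request:
move_arm --pt "0 0 0 -0.0123 -0.0108 0 0.01" --pt "0 0 0 -0.0196 -0.0255 0 0.01" --pt "0 0 0 -0.0206 -0.0419 0 0.01" --pt "0 0 0 -0.0154 -0.0574 0 0.01" --pt "0 0 0 -0.0046 -0.0697 0 0.01" --pt "0 0 0 0.0101 -0.0769 0 0.01" --pt "0 0 0 0.0265 -0.078 0 0.01" --pt "0 0 0 0.042 -0.0727 0 0.01"

```text
clock: 6.15
eef_pos: [493.8, 38.1, 77.8]
tcp_rot: [-3.14, 0.001, 1.815]
contact_force: [-0.5, -8.2, -1.2]
opening: 0.218
grasp_force: 41.1
```

```bash
python3 -c "
from h import *
feel(60)"
```

```text
t 6.15 Ftan -8.07 Frad -1.75 F [-0.5 -8.2 -1.2] pos [493.8  38.1  77.8] centre [534.2  26.5] open 0.218 gf 41.1
```

Total is 1.0 turn and the drag is steady. From here I go in quarter turns.

Request:
move_arm --pt "0 0 0 0.0067 0.0048 0 0.01" --pt "0 0 0 0.0123 0.0108 0 0.01" --pt "0 0 0 0.0167 0.0178 0 0.01" --pt "0 0 0 0.0196 0.0255 0 0.01" --pt "0 0 0 0.0209 0.0336 0 0.01" --pt "0 0 0 0.0206 0.0419 0 0.01" --pt "0 0 0 0.0188 0.0499 0 0.01" --pt "0 0 0 0.0154 0.0574 0 0.01"

```text
clock: 7.15
eef_pos: [545.3, 66.7, 77.7]
tcp_rot: [-3.138, 0.001, 1.816]
contact_force: [-10.1, -8.7, 8.6]
opening: 0.216
grasp_force: 42.1
```

```bash
python3 -c "
from h import *
feel(-30)"
```

```text
t 7.15 Ftan -7.27 Frad -11.14 F [-10.1  -8.7   8.6] pos [545.3  66.7  77.7] centre [533.7  26.3] open 0.216 gf 42.1
```

Request:
move_arm --pt "0 0 0 -0.0058 0.0067 0 0.01" --pt "0 0 0 -0.0118 0.0123 0 0.01" --pt "0 0 0 -0.0188 0.0167 0 0.01" --pt "0 0 0 -0.0265 0.0196 0 0.01" --pt "0 0 0 -0.0346 0.0209 0 0.01" --pt "0 0 0 -0.0429 0.0206 0 0.01" --pt "0 0 0 -0.0509 0.0188 0 0.01" --pt "0 0 0 -0.0584 0.0154 0 0.01"

```text
clock: 8.15
eef_pos: [575.1, 16.0, 77.8]
tcp_rot: [-3.141, -0.002, 1.814]
contact_force: [-6.7, 10.2, 3.0]
opening: 0.217
grasp_force: 41.6
```

```bash
python3 -c "
from h import *
feel(-120)"
```

```text
t 8.15 Ftan -7.99 Frad -9.28 F [-6.7 10.2  3. ] pos [575.1  16.   77.8] centre [534.8  27.6] open 0.217 gf 41.6
```

Request:
move_arm --pt "0 0 0 -0.0067 -0.0058 0 0.01" --pt "0 0 0 -0.0123 -0.0118 0 0.01" --pt "0 0 0 -0.0167 -0.0188 0 0.01" --pt "0 0 0 -0.0196 -0.0265 0 0.01" --pt "0 0 0 -0.0209 -0.0346 0 0.01" --pt "0 0 0 -0.0206 -0.0429 0 0.01" --pt "0 0 0 -0.0188 -0.0509 0 0.01" --pt "0 0 0 -0.0154 -0.0584 0 0.01"

```text
clock: 9.15
eef_pos: [523.9, -14.8, 77.9]
tcp_rot: [3.14, 0.001, 1.815]
contact_force: [0.2, -1.3, -2.0]
opening: 0.214
grasp_force: 41.0
```

```bash
python3 -c "
from h import *
feel(-210)"
```

```text
t 9.15 Ftan -0.51 Frad 1.18 F [ 0.2 -1.3 -2. ] pos [523.9 -14.8  77.9] centre [535.5  25.6] open 0.214 gf 41.0
```

The drag has dropped. I'll confirm with a small further move (0.06 turn).

Request:
move_arm --pt "0 0 0 0.0048 -0.0067 0 0.01" --pt "0 0 0 0.0108 -0.0123 0 0.01"

```text
clock: 9.4
eef_pos: [508.0, -7.0, 77.8]
tcp_rot: [3.141, 0.0, 1.815]
contact_force: [-1.1, -1.8, 4.5]
opening: 0.215
grasp_force: 41.7
```

```bash
python3 -c "
from h import *
feel(-232.5)"
```

```text
t 9.4 Ftan -0.25 Frad 2.07 F [-1.1 -1.8  4.5] pos [508.   -7.   77.8] centre [534.2  25.9] open 0.215 gf 41.7
```

Request:
move_arm --pt "0 0 0 0.0108 -0.0123 0 0.045" --pt "0 0 0 0 0 0 0.045" --pt "0 0 0 0 0 -0.03 0.045" --pt "0 0 0 0 0 -0.06 0.045" --pt "0 0 0 0 0 -0.08 0.045" --pt "0 0 0 0 0 -0.08 0.045"

```text
clock: 10.15
eef_pos: [509.9, -7.1, 158.7]
tcp_rot: [3.138, 0.001, 1.815]
contact_force: [-1.3, -0.2, -0.6]
opening: 0.527
grasp_force: 0.0
```

```bash
python3 -c "
from h import *
cmd([501.8,162.6,71],13.8)"
```

```text
t 10.15 pos [509.9  -7.1 158.7] rpy [3.138e+00 1.000e-03 1.815e+00] F [-1.26 -0.23 -0.59] open 0.527 gf 0.0
shift [0.1667 0.0328 0.0877]
closing now 13.98 turn z 0.0032
```

Request:
move_arm --pt "0 0 0 0.055 0.011 0 0.045" --pt "0 0 0 0.11 0.022 0 0.045" --pt "0 0 0 0.1667 0.0328 0 0.045" --pt "0 0 0 0.1667 0.0328 0.03 0.045" --pt "0 0 0 0.1667 0.0328 0.05 0.045" --pt "0 0 0 0.1667 0.0328 0.05 0.045"

```text
clock: 10.9
eef_pos: [498.2, 162.2, 105.0]
tcp_rot: [-3.137, 0.0, 1.815]
contact_force: [-0.2, -0.0, 0.1]
opening: 0.531
grasp_force: 0.0
```

```bash
python3 - <<'E'
from h import *
cmd([501.8,162.6,71],13.8)
p,d,P=cloud('top'); c=camera_params('wrist'); p2,d2=grab_frame('wrist')
save(np.vstack([cv2.resize(p[190:285,195:335],(560,380)),p2[180:,40:600]]),'chk1')
m=np.zeros(p.shape[:2],bool); m[200:270,265:320]=1; m&=(P[...,2]>92)&(P[...,2]<110); print(m.sum(), P[m].mean(0) if m.any() else '')
E
```

```text
t 10.9 pos [498.2 162.2 105. ] rpy [-3.137  0.     1.815] F [-0.24 -0.04  0.08] open 0.531 gf 0.0
shift [-0.0005  0.0037  0.034 ]
closing now 14.0 turn z 0.0035
62 [5.02946116e+02 1.03857236e-01 1.03640231e+02]
```

View pics/chk1.png

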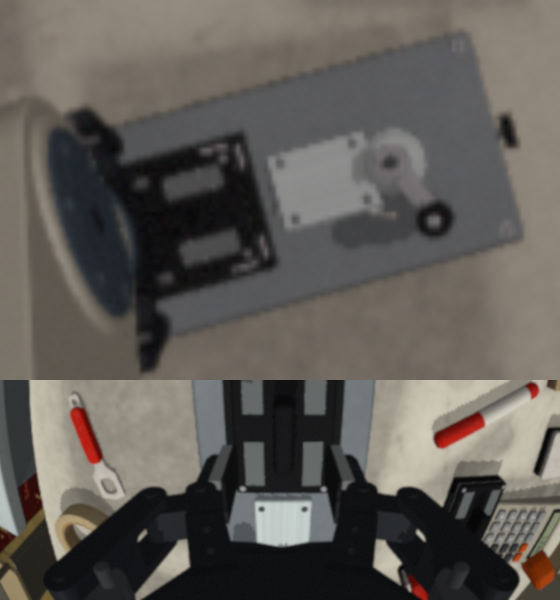

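The picture shows the knob at top-crop (433,218), stopped at about -140°. The grip at about (283,440) sits between the fingers. I'll refine the lateral offset from the wrist depth before closing.

```bash
python3 - <<'E'
from h import *
s=sensors.sense(); c=camera_params('wrist'); p,d=grab_frame('wrist'); K=c['camera_matrix'];T=c['world_from_camera']
v,u=np.mgrid[:400,:640]; x=(u-K[0,2])/K[0,0]; y=(v-K[1,2])/K[1,1]; r=np.hypot(x,y)+1e-9; t=np.tan(r)/r
P=np.stack([x*t*d,y*t*d,d],-1)@T[:3,:3].T+T[:3,3]
R=Ro.from_euler('xyz',s['tcp_rot']).as_matrix(); Q=(P-s['eef_pos'])@R   # tool frame
print(s['eef_pos'].round(1))
for n,zl,zh in (('grip',83,91),('box',63,69)):
    m=(d>0)&(P[...,2]>zl)&(P[...,2]<zh)&(abs(Q[...,1])<(14 if n=='grip' else 45))&(abs(P[...,1]-163)<90)&(r<1.4)
    print(n,m.sum(),'tool y range',np.percentile(Q[m][:,1],[2,50,98]).round(1),'tool x',np.percentile(Q[m][:,0],[2,98]).round(1),'centre',P[m].mean(0).round(1))
E
```

```text
[499.8 162.4 107. ]
grip 1470 tool y range [-4.7  1.2  6.9] tool x [-19.9  22.8] centre [500.3 165.3  85.9]
box 12447 tool y range [-29.7   0.6  32.2] tool x [-46.7  50. ] centre [498.9 170.4  65. ]
```

Request:
move_arm --pt "0 0 0 0 0 0.02 0.045" --pt "0 0 0 0 0 0.036 0.045" --pt "0 0 0 0 0 0.036 0.045" --pt "0 0 0 0 0 0.036 0.045"

```text
clock: 11.55
eef_pos: [500.2, 162.5, 71.7]
tcp_rot: [3.141, -0.0, 1.815]
contact_force: [0.5, 0.2, -0.3]
opening: 0.528
grasp_force: 0.0
```

```bash
python3 -c "
from h import *
cmd([501.4,162.7,71],13.8)"
```

```text
t 11.55 pos [500.2 162.5  71.7] rpy [ 3.141 -0.     1.815] F [ 0.5   0.18 -0.34] open 0.528 gf 0.0
shift [-0.0001  0.0012  0.0007]
closing now 13.97 turn z 0.003
```

Now close with a 0.0012 m lateral correction.

Request:
move_arm --pt "0 0 0 0 0.0012 0.0 0.03" --pt "0 0 0 0 0.0012 0.0 0.018" --pt "0 0 0 0 0.0012 0 0.005" --pt "0 0 0 0 0.0012 0 0.005" --pt "0 0 0 0 0.0012 0 0.005" --pt "0 0 0 0 0.0012 0 0.005" --grip_force 30

```text
clock: 12.3
eef_pos: [501.4, 162.9, 71.7]
tcp_rot: [3.141, -0.0, 1.815]
contact_force: [-0.9, -0.7, 5.1]
opening: 0.133
grasp_force: 30.2
```

```bash
python3 -c "
from h import *
cmd()"
```

```text
t 12.3 pos [501.4 162.9  71.7] rpy [ 3.141 -0.     1.815] F [-0.87 -0.74  5.07] open 0.133 gf 30.2
```

Request:
move_arm --pt "0 0 0 0 0.0 -0.003 0.005" --pt "0 0 0 0 0 -0.006 0.005" --pt "0 0 0 0 0 -0.01 0.005" --pt "0 0 0 0 0 -0.015 0.005" --pt "0 0 0 0 0 -0.02 0.005"

```text
clock: 12.92
eef_pos: [501.1, 162.8, 91.7]
tcp_rot: [3.142, -0.0, 1.815]
contact_force: [-0.6, -0.0, -1.7]
opening: 0.132
grasp_force: 29.3
```

```bash
python3 -c "
from h import *
cmd([518,-291,125],1.6)"
```

```text
t 12.93 pos [501.1 162.8  91.7] rpy [ 3.142 -0.     1.815] F [-0.57 -0.05 -1.74] open 0.132 gf 29.3
shift [-0.4444 -0.0932 -0.0333]
closing now 13.98 turn z 0.216
```

Request:
move_arm --pt "0 0 0 0 0 -0.05 0.005" --pt "0 0 0 0 0 -0.1 0.005" --pt "0 0 0.03 -0.02 -0.004 -0.11 0.005" --pt "0 0 0.08 -0.06 -0.012 -0.11 0.005" --pt "0 0 0.13 -0.11 -0.023 -0.11 0.005" --pt "0 0 0.18 -0.16 -0.033 -0.11 0.005" --pt "0 0 0.216 -0.21 -0.044 -0.11 0.005" --pt "0 0 0.216 -0.26 -0.054 -0.11 0.005"

```text
clock: 13.92
eef_pos: [511.3, -104.2, 201.7]
tcp_rot: [3.141, 0.0, 1.598]
contact_force: [0.6, 0.2, -0.7]
opening: 0.131
grasp_force: 29.6
```

Request:
move_arm --pt "0 0 0 -0.045 0.0 0 0.005"

```text
clock: 14.05
eef_pos: [512.6, -149.4, 201.7]
tcp_rot: [3.141, 0.0, 1.598]
contact_force: [0.6, 0.6, -2.1]
opening: 0.128
grasp_force: 29.6
```

```bash
python3 -c "
from h import *
cmd([518,-291,125],1.6)"
```

```text
t 14.05 pos [ 512.6 -149.4  201.7] rpy [3.141 0.    1.598] F [ 0.57  0.63 -2.12] open 0.128 gf 29.6
shift [-0.1416  0.0014  0.0767]
closing now 1.57 turn z -0.0005
```

Request:
move_arm --pt "0 0 0 -0.05 0.001 0 0.005" --pt "0 0 0 -0.095 0.001 0 0.005" --pt "0 0 0 -0.125 0.001 0 0.005" --pt "0 0 0 -0.138 0.001 0 0.005" --pt "0 0 0 -0.138 0.001 0.03 0.005" --pt "0 0 0 -0.138 0.001 0.06 0.005" --pt "0 0 0 -0.138 0.001 0.076 0.005" --pt "0 0 0 -0.138 0.001 0.076 0.005"

```text
clock: 15.05
eef_pos: [517.1, -284.6, 124.5]
tcp_rot: [-3.14, -0.001, 1.599]
contact_force: [0.5, -0.1, -1.0]
opening: 0.128
grasp_force: 29.6
```

```bash
python3 - <<'E'
from h import *
cmd([518,-291,28.9],1.6)
p,d=grab_frame('wrist'); p2,_=grab_frame('scene')
save(np.vstack([p[150:,80:560],cv2.resize(p2[220:350,280:460],(480,346))]),'chk2')
E
```

```text
t 15.05 pos [ 517.1 -284.6  124.5] rpy [-3.140e+00 -1.000e-03  1.599e+00] F [ 0.46 -0.06 -0.99] open 0.128 gf 29.6
shift [-0.0065  0.0009  0.0956]
closing now 1.63 turn z 0.0006
```

View pics/chk2.png

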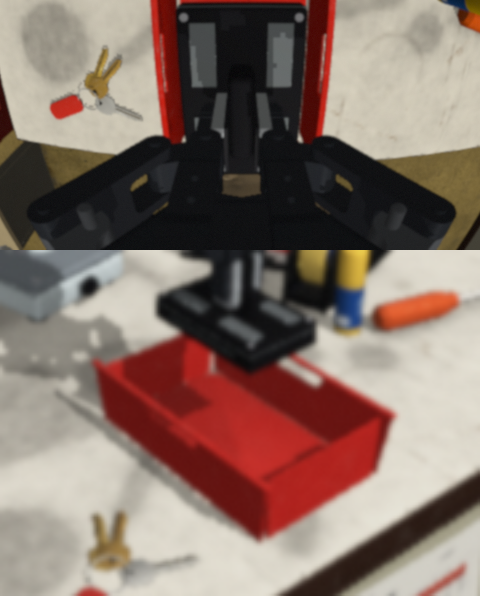

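The cassette hangs level and centred over the tray in both views. Next I lower it.

Request:
move_arm --pt "0 0 0 -0.006 0.001 0 0.005" --pt "0 0 0 -0.006 0.001 0.03 0.005" --pt "0 0 0 -0.006 0.001 0.06 0.005" --pt "0 0 0 -0.006 0.001 0.08 0.005" --pt "0 0 0 -0.006 0.001 0.09 0.005" --pt "0 0 0 -0.006 0.001 0.0945 0.005" --pt "0 0 0 -0.006 0.001 0.0945 0.005" --pt "0 0 0 -0.006 0.001 0.0945 0.005"

```text
clock: 16.15
eef_pos: [519.3, -291.7, 31.5]
tcp_rot: [3.141, 0.001, 1.599]
contact_force: [-0.3, -0.3, -1.5]
opening: 0.132
grasp_force: 29.6
```

```bash
python3 -c "
from h import *
cmd([518,-291,28.7])"
```

```text
t 16.15 pos [ 519.3 -291.7   31.5] rpy [3.141e+00 1.000e-03 1.599e+00] F [-0.26 -0.29 -1.48] open 0.132 gf 29.6
shift [ 0.0008 -0.0013  0.0028]
```

Request:
move_arm --pt "0 0 0 0 0 0.0015 0.005" --pt "0 0 0 0 0 0.003 0.005" --pt "0 0 0 0 0 0.003 0.005"

```text
clock: 16.52
eef_pos: [519.0, -291.6, 28.4]
tcp_rot: [3.141, 0.0, 1.599]
contact_force: [-1.2, 0.3, 5.3]
opening: 0.131
grasp_force: 30.5
```

It's touching the floor (+5 N). Release and rise.

Request:
move_arm --pt "0 0 0 0 0 0 0.02" --pt "0 0 0 0 0 0 0.035" --pt "0 0 0 0 0 0 0.035" --pt "0 0 0 0 0 -0.03 0.035" --pt "0 0 0 0 0 -0.08 0.035" --pt "0 0 0 0 0 -0.14 0.035" --pt "0 0 0 0 0 -0.2 0.035" --pt "0 0 0 0 0 -0.2 0.035"

```text
clock: 17.52
eef_pos: [521.4, -292.9, 233.2]
tcp_rot: [3.134, 0.005, 1.599]
contact_force: [0.5, -0.3, -0.3]
opening: 0.411
grasp_force: 0.0
```

```bash
python3 - <<'E'
from h import *
cmd()
p,d=grab_frame('wrist'); p2,_=grab_frame('scene')
save(np.vstack([p[:,80:560],cv2.resize(p2[230:330,300:440],(280,200))[:, :].repeat(1,1) if 0 else cv2.copyMakeBorder(cv2.resize(p2[230:330,300:440],(280,200)),0,0,0,200,cv2.BORDER_CONSTANT)]),'chk3')
E
```

```text
t 17.52 pos [ 521.4 -292.9  233.2] rpy [3.134 0.005 1.599] F [ 0.54 -0.34 -0.26] open 0.411 gf 0.0
```

View pics/chk3.png

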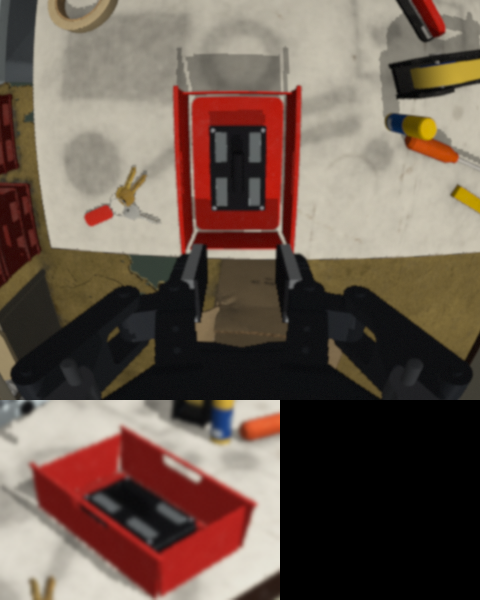

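The cassette lies flat in the middle of the tray at about (238,168), grip up, and the gripper is clear.

```bash
python3 -c "
from rig import order
print(order.sign_off())"
```

```text
the job is handed in; nothing more can be done
None
```

I wound the crank until it went light, about 1.8 turns in and at most about 0.4 turn past the release; that includes a small extra nudge from a wrong row in my release move. The cassette then came straight up off the spindles and now lies flat, grip up, in the tray; the job was handed in at about 18 s, and I noticed nothing else disturbed.

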